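Dock the ward radio and turn its volume down

TASK

Stand the loose two-way radio in the empty charger, gently and fully home, with its front facing the same way as the charger's front, and let go. Then turn its volume down to the white mark: turn only the small inner knob on top, anticlockwise, until its line points at the mark on the radio's front edge, and let go. The wider channel ring under that knob must stay as it is, as must everything else on the table.

Things in the scene. Friction and masses are not known exactly. Their poses are not given: they have to be found in the camera images.
- radio: The radio to dock: a black block 36 (x) by 64 (y) by 100 (z) mm, 0.2 to 0.4 kg, standing loose and upright. Origin: centre of its underside; z up; its front (display, speaker slots) faces its -x. Grip it across its 36 mm thickness just below the top (about 85 mm up): ring and knob (to 130 mm) then stand up between the fingers. A white tick on its front top edge at y = -10 mm is the volume mark.
- radio_antenna (a point): Top centre of the radio's rubber antenna stub, 12 mm wide, at 0, 22, 109 mm in the radio's frame (lower than the ring's top).
- knob_top (a point): Centre of the top of the inner (volume) knob, a black knurled upright cylinder 18 mm wide and 19 mm high, at 0, -10, 130 mm in the radio's frame. Below it, on the same axis, the grey channel ring: 28 mm wide, from 100 to 110 mm high, so its flat top lies 20 mm below this point.
- volume (a joint): Inner knob, turning angle in the radio: 0 when the white line on its top points at the white tick (to the radio's front, -x), growing clockwise seen from above (louder). Starts 1.1 to 2.2; stops at -0.6 and 2.7. Turns with light friction (0.015 N m) and stays where left.
- channel (a joint): Outer ring (channel), turning angle in the radio, growing clockwise from above: starts at 0, its white line pointing to the radio's front. Light friction (0.025 N m), not coupled to the inner knob.
- charger: The empty charger, fixed to the table: grey block 62 (x) by 90 (y) by 38 (z) mm with a pocket open at the top, 42 by 70 mm, 28 mm deep, its rim bevelled by 3 mm. Origin: centre of the underside. Its front, with a low foot (60 mm wide, 12 mm high) and a small white lamp, faces its -x. The radio stands in the pocket with 3 mm play all round, and may shift or turn a little in it.
- charger_in (a point): Centre of the pocket's floor in the empty charger, 10 mm above the table, axes as the charger's; a docked radio's origin lies here.
- charger2: The other charger, of the same shape, fixed; it holds the other radio. Origin as for the empty one.
- radio2: The other radio, same shape, standing in the other charger; leave it. Origin at the centre of its underside; top of its knob 130 mm above that.
- mug: White mug of pens, 80 mm wide, 155 mm high with the pens; leave it. Origin: centre of the underside.
- phone: Phone lying flat, 148 (x) by 72 (y) by 9 mm; leave it. Origin: centre of the underside.
- sanitiser: Bottle of hand rub, 60 mm wide, 160 mm high; leave it. Origin: centre of the underside.
- stapler: Stapler, 130 (x) by 34 by 50 mm high; leave it. Origin: centre of the underside.
- tablet: Tablet lying flat, 175 (x) by 250 (y) by 10 mm; leave it. Origin: centre of the underside.
- gloves: Box of gloves, 125 (x) by 240 (y) by 80 mm high; leave it. Origin: centre of the underside.
Not all that is in view belongs to the job. Leave any red look-alike of the radio alone.

How it is judged:
On the way, in this order (a step that is already met when the one before it is completed fails the run):
1. the radio stands fully home in the empty charger, the right way round, and is released (z of radio in the frame of charger_in between -0.004 and 0.004 m and horizontal distance between radio and charger_in below 0.008 m and angle between radio's own z axis and vertical below 0.1 rad and y of radio_antenna in the frame of charger_in above 0.01 m and contact force between the fingers and radio below 0.1 N), for 0.2 s.
2. the inner knob is at the mark, the ring unturned, and the knob is released (all of step 1 and value of joint volume between -0.17 and 0.17 rad and value of joint channel between -0.15 and 0.15 rad), for 0.2 s.
At the end, for the whole second after the job is handed in: The loose radio stands upright at rest in the empty charger, on the pocket's floor (within 4 mm in height and 8 mm sideways), its front facing as the charger's; the inner knob is within 10 degrees (0.17 rad) of the mark and the channel ring within 0.15 rad of where it was; nothing is held (all of step 2 and linear speed of radio below 0.02 m/s and velocity of joint volume between -0.1 and 0.1 rad/s); the robot touches nothing.
It fails at once if the channel ring turned by more than 0.15 rad (not (value of joint channel between -0.15 and 0.15 rad)).
It fails at once if the radio dropped or rammed into the charger (faster than 0.5 m/s in its pocket) (horizontal distance between radio and charger_in below 0.02 m and z of radio in the frame of charger_in below 0.03 m and linear speed of radio above 0.5 m/s).
It fails at once if another thing on the table moved by more than 20 mm (distance of any of radio2, mug, phone, sanitiser, stapler, tablet, gloves from where it was at the start of the episode above 0.02 m).
It also fails if it takes over 69 s, if anything falls off the work surface, if the arm or the gripper's body presses on something with over 40 N, if the wrist force passes 120 N, or if a joint passes its speed limit or range.

ROBOT

A 7-joint arm with a two-finger parallel gripper is mounted at the origin on the work surface. World frame = base frame: x ahead of the robot, y to its left, z up, the work surface at z = 0. Lengths are in m, angles in rad, forces in N, time in s.
With the tool pointing down it reaches from about 0.4 to 0.85 m from the base axis. Payload 10.4 kg.
Tool frame: the origin (TCP) lies on the centre line of the jaws, within the pads' length; the fingertips stand 11 mm ahead of it and the grasp point (between the pads) lies 8 mm behind it (manip.finger_overhang is the distance from the TCP to the fingertips, in m); z points along the fingers, y is the line along which they close (so a half turn about z gives the same grasp; the last joint's range is limited). The gripper opens to 85 mm and grips with 20 to 120 N. Pads are 22 mm wide; open, the fingers measure 114 mm over their backs; the gripper's body (76 mm by 85 mm) begins 54 mm behind the grasp point. The pads swing forward as they close: fully open they stand 13 mm farther back than shut.
Start: joints at [-1.327, 0.332, -0.065, 1.46, 0.022, 1.35, -0.088], TCP at [0.165, 0.603, 0.242] pointing down, gripper open.
Joint ranges: [-2.6, 2.6], [-0.5, 2.12], [-1.47, 1.34], [0.16, 2.42], [-1.27, 4.41], [0.06, 2.06], [-2.6, 2.6]. Speed limits (rad/s): [2.22, 2.22, 2.79, 2.79, 3.14, 3.14, 3.14].

INTERFACE

Orientations are given as a unit quaternion [x, y, z, w].
In Python, from workcell import manip, imaging, workorder gives the robot as it stands.
- The arm moves only by the tool jog_arm, never from a script. Its argument "deltas" is a list of rows, each an object with "gripper": the opening, from 0 (shut) to 1 (fully open); "offset": the shift along the tool's x, y, z in m, a list of three; "rotation": the turn, a rotation vector about the tool's x, y, z in degrees, a list of three. In form: [{"gripper": gripper, "offset": [tx, ty, tz], "rotation": [ax, ay, az]}, ...]. A call has 1 to 20 rows; each row shifts and turns the commanded pose from where the row before left it, along the tool's axes as they then stand; what a row does not reach is not made up. A row lasts 1/10 s, in which the tool goes at most 50 mm and 8.59 degrees, less where a joint would pass 70% of its speed; a pose out of reach is approached as far as the arm can. A call with a gripper value outside its range is refused whole. The fingers move at their own pace and stop on an object; "newtons" is the grip in N (left out, the last holds). Time passes only in rows, so rows that do not move let the fingers close. It gives the time, the measured TCP pose, the force, the opening and the grip force at its end, in the units of the state.
- manip.get_obs(): the state, without advancing time (a new reading comes with each control period).
- imaging.camera(name): name is "scene" or "side" or "wrist"; returns the picture (384x512x3 uint8, blue, green, red); there is no depth.
- imaging.camera_model(name): a dict with "camera_matrix" (3x3 intrinsics, pixels), "world_to_cam" (4x4, takes a point from world to camera coordinates); the wrist camera has in their place "hand_eye" (4x4, takes a point from camera to tool coordinates, whose origin is the TCP and whose axes are the flange's). Camera axes: x right, y up, looking along -z (the intrinsics and any distortion apply to the point x, -y, -z); pixel columns grow to the right and rows downward; lengths in m; the calibration is good to about 2 mm. The wrist camera is an equidistant fisheye: a pixel r from the principal point sees the ray r / f radians off the axis. A picture is of the moment at which its call begins: read the wrist's pose just before it. camera_model takes no time and is no camera call.
- workorder.hand_in(): hands the job in; it is judged then, once.
The state is a dict: "clock": time; "joint_pos": joint angles; "joint_velocities": joint speeds; "tau": joint torques, N m; "position": TCP position; "ee_rot": TCP orientation; "ft_force": force on the tool from outside, world axes, zero at the start; "torque": the same for the moment, N m; "grip_width": opening from 0.0 (shut) to 1.0 (fully open); "grasp_force": force on a finger pad.
Only numpy, scipy, OpenCV 4.12 (cv2) and the standard library are available. Lean on these libraries where they do the work, as an engineer would, in place of code of your own. Each camera call takes 0.05 s, during which the arm holds its last target. There are 200 camera calls.

## Working session

There is one attempt and no reset: what is moved stays moved. The work goes in short steps, Python scripts to look and compute and a tool call to move; the robot and the scene stay as the last step left them, time stands still between calls to the robot, and variables do not carry over. Pictures are saved under pics/ and viewed, at most 10 in all, crops included, and the job is handed in when it is done.

Besides the shell and the picture viewer there is one more tool, called after ">>>" as name([rows], argument=value, ...), one row to a line, values as JSON. jog_arm: Moves the arm, as the interface text tells. Its arguments: {"type":"object","properties":{"deltas":{"type":"array","items":{"type":"object","properties":{"gripper":{"type":"number"},"offset":{"type":"array","items":{"type":"number"}},"rotation":{"type":"array","items":{"type":"number"}}}}},"newtons":{"type":"number"}},"required":["deltas"]}

```bash
mkdir -p pics; ls; python3 - <<'E'
from workcell import manip, imaging
import cv2,numpy as np
np.set_printoptions(precision=4,suppress=True)
o=manip.get_obs();print(o['clock'],o['position'],o['ee_rot'])
for n in("scene","side","wrist"):
    cv2.imwrite(f"pics/{n}0.png",imaging.camera(n)); print(n,imaging.camera_model(n))
a=cv2.imread("pics/scene0.png");b=cv2.imread("pics/side0.png");
cv2.imwrite("pics/s0big.png",cv2.resize(a,(800,600),interpolation=2));cv2.imwrite("pics/d0big.png",cv2.resize(b,(800,600),interpolation=2))
E
```

```text
pics
0.0 [0.1647 0.6025 0.2415] [ 0.133   0.9911 -0.0007 -0.0001]
scene {'camera_matrix': array([[375.5025,   0.    , 257.9829],
       [  0.    , 375.5025, 189.4884],
       [  0.    ,   0.    ,   1.    ]]), 'world_to_cam': array([[-0.7263,  0.6874,  0.0017,  0.4476],
       [-0.5034, -0.5336,  0.6796,  0.1852],
       [ 0.4681,  0.4927,  0.7335, -1.4874],
       [ 0.    ,  0.    ,  0.    ,  1.    ]])}
side {'camera_matrix': array([[359.9109,   0.    , 252.5792],
       [  0.    , 359.9109, 184.2639],
       [  0.    ,   0.    ,   1.    ]]), 'world_to_cam': array([[ 0.8311, -0.556 ,  0.0134, -0.5052],
       [ 0.3764,  0.5801,  0.7223, -0.2483],
       [-0.4094, -0.5952,  0.6915, -0.9055],
       [ 0.    ,  0.    ,  0.    ,  1.    ]])}
wrist {'camera_matrix': array([[297.3186,   0.    , 258.4721],
       [  0.    , 297.3186, 186.5183],
       [  0.    ,   0.    ,   1.    ]]), 'hand_eye': array([[ 0.0002,  0.9639,  0.2664,  0.0679],
       [ 1.    , -0.0001, -0.0001,  0.0004],
       [-0.    ,  0.2664, -0.9639, -0.1323],
       [ 0.    ,  0.    ,  0.    ,  1.    ]])}
```

View pics/s0big.png

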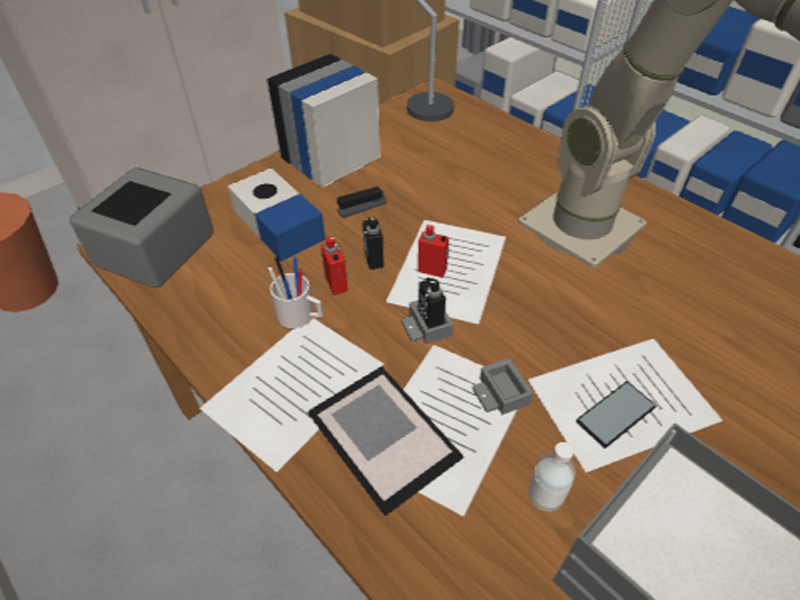

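View pics/d0big.png

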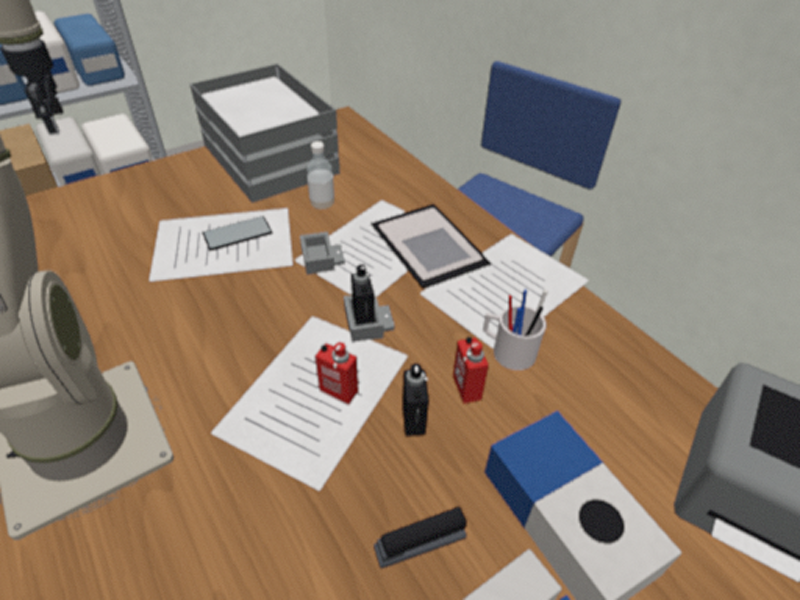

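Two black radios are visible in the scene view. The one at (373,245) stands loose, and the one at (432,305) sits in a charger (radio2). The red ones at (335,268) and (433,252) are look-alikes. The empty charger is at (503,387). In the side view, the loose radio is at (415,400) and the empty charger at (320,252). The loose black one fits the description, so I'll confirm it in one enlarged crop.

```bash
python3 - <<'E'
import cv2,numpy as np
a=cv2.imread("pics/scene0.png");b=cv2.imread("pics/side0.png")
c=lambda im,x,y,w,h:cv2.resize(im[y:y+h,x:x+w],(400,300),interpolation=cv2.INTER_CUBIC)
# each crop 64x48 -> 6.25x
m=np.vstack([np.hstack([c(a,208,132,64,48),c(a,290,224,64,48)]),np.hstack([c(b,234,230,64,48),c(b,176,140,64,48)])])
cv2.imwrite("pics/m0.png",m)
E
```

```text
(no output)
```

View pics/m0.png

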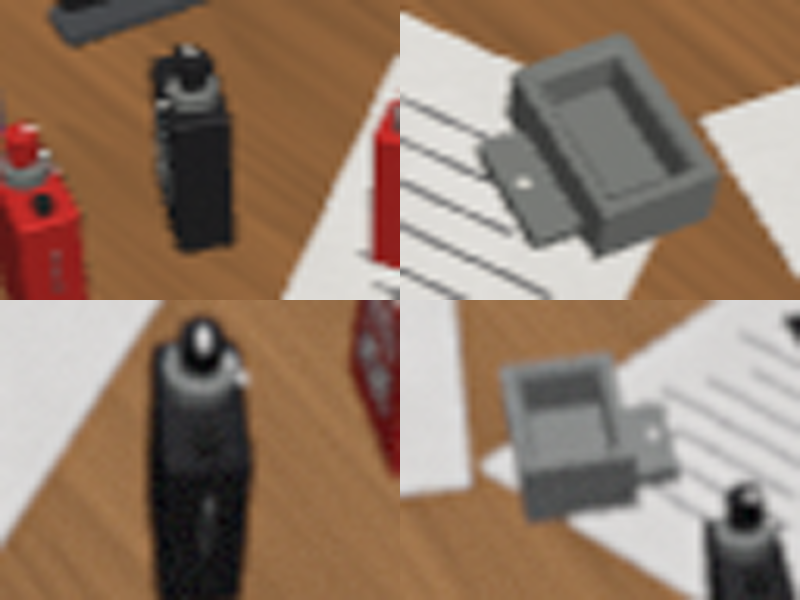

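Confirmed: the loose black radio has its front towards the left in the scene view (tick to the right in the side view). The empty charger's foot and lamp are on the left in the scene view at (524,183) in the crop. Next I'll fit both poses from corner pixels.

```bash
cat > h.py <<'E'
from workcell import manip, imaging
import cv2,numpy as np
from scipy.spatial.transform import Rotation as R
from scipy.optimize import least_squares
np.set_printoptions(precision=4,suppress=True)
def proj(n,P,tool=None):
    """world points -> pixels; tool=(pos,quat) for the wrist"""
    m=imaging.camera_model(n);K=m['camera_matrix'];P=np.atleast_2d(P)
    if n!='wrist':
        T=m['world_to_cam'];c=P@T[:3,:3].T+T[:3,3]
        c=c*[1,-1,-1];u=c[:,:2]/c[:,2:]
    else:
        H=m['hand_eye'];t=R.from_quat(tool[1]).inv().apply(P-np.array(tool[0]))
        c=(t-H[:3,3])@H[:3,:3];c=c*[1,-1,-1]
        r=np.linalg.norm(c[:,:2],axis=1);th=np.arctan2(r,c[:,2]);u=c[:,:2]/r[:,None]*th[:,None]
    return u*K[0,0]+K[:2,2]
def place(p,L,z=0):
    c,s=np.cos(p[2]),np.sin(p[2]);L=np.atleast_2d(L)
    return np.c_[p[0]+c*L[:,0]-s*L[:,1],p[1]+s*L[:,0]+c*L[:,1],L[:,2]+z]
def fit(obs,x0,tool=None,z=0):
    """obs: list of (cam, local point m, pixel)"""
    f=lambda p:np.concatenate([(proj(n,place(p,l,z),tool)[0]-np.array(q)) for n,l,q in obs])
    s=least_squares(f,x0,loss='soft_l1');return s.x,f(s.x).reshape(-1,2)
E
cat > fit0.py <<'E'
from h import *
m=lambda *a:np.array(a)/1000
ch=[('scene',m(31,45,38),(326,229.6)),('scene',m(-31,45,38),(308.4,236.5)),('scene',m(-31,-45,0),(321.5,265.3)),('scene',m(31,-45,38),(340.7,252.8)),
('side',m(31,-45,38),(192,150.9)),('side',m(-31,-45,38),(209.9,148.3)),('side',m(-31,45,38),(213.9,165.6)),('side',m(31,45,38),(195.5,168)),('side',m(31,45,0),(196.5,175.4))]
ra=[('scene',m(0,-10,130),(238.4,140)),('scene',m(18,-32,100),(245.1,151.2)),('scene',m(-18,-32,100),(236.5,151.5)),('scene',m(18,-32,0),(245.3,170.7)),('scene',m(-18,-32,0),(237.3,172)),
('side',m(-18,-10,100),(272.4,242.5)),('side',m(0,-10,130),(266.8,235.6)),('side',m(18,32,100),(258,256.4)),('side',m(-18,32,100),(273.7,257.2))]
for nm,o in(('charger',ch),('radio',ra)):
  best=min((fit(o,[.6,0,y]) for y in(-2,-1,0,1,2,3)),key=lambda r:abs(r[1]).sum())
  print(nm,best[0],'\n',best[1].round(1).tolist())
for n,px in(('scene',(432*.64,285*.64)),('side',(361*.64,272*.64))):pass
s=least_squares(lambda p:np.r_[proj('scene',p)[0]-[276.5,182],proj('side',p)[0]-[231,174]],[.6,0,.14]);print('radio2 knob',s.x)
E
python3 fit0.py
```

```text
Traceback (most recent call last):
  File "fit0.py", line 8, in <module>
    best=min((fit(o,[.6,0,y]) for y in(-2,-1,0,1,2,3)),key=lambda r:abs(r[1]).sum())
  File "fit0.py", line 8, in <genexpr>
    best=min((fit(o,[.6,0,y]) for y in(-2,-1,0,1,2,3)),key=lambda r:abs(r[1]).sum())
              ~~~^^^^^^^^^^^^
  File "h.py", line 23, in fit
    s=least_squares(f,x0,loss='soft_l1');return s.x,f(s.x).reshape(-1,2)
  File "h.py", line 22, in <lambda>
    f=lambda p:np.concatenate([(proj(n,place(p,l,z),tool)[0]-np.array(q)) for n,l,q in obs])
                                ~~~~^^^^^^^^^^^^^^^^^^^^^
  File "h.py", line 8, in proj
    m=imaging.camera_model(n);K=m['camera_matrix'];P=np.atleast_2d(P)
ValueError: time passes only in moves, steps and waits
```

View pics/wrist0.png

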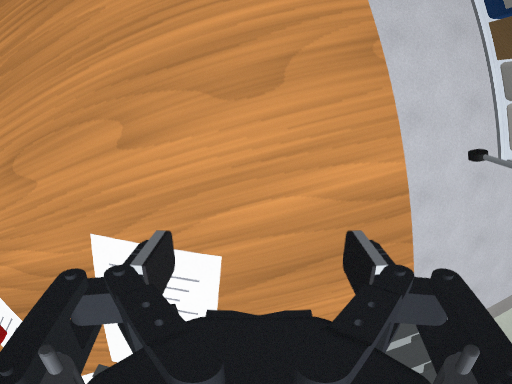

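The wrist view shows only the jaws, bare table and paper. The failure was too many `camera_model` calls, so I'll cache them.

```bash
sed -i "s/^def proj/CM={n:imaging.camera_model(n) for n in ('scene','side','wrist')}\ndef proj/; s/m=imaging.camera_model(n);K/m=CM[n];K/" h.py; python3 fit0.py
```

```text
charger [0.5329 0.1942 2.792 ] 
 [[-1.2, -0.4], [-1.5, -0.8], [-1.2, 0.9], [-0.2, -0.8], [-0.6, -0.9], [-0.6, -0.8], [-0.4, -1.6], [-0.8, -1.3], [-0.7, -0.1]]
radio [ 0.4681 -0.2595  2.6169] 
 [[-0.2, 0.4], [-0.3, -0.9], [-1.8, 0.4], [0.2, 0.2], [-1.4, 0.5], [-0.7, 0.1], [-2.0, -0.4], [0.3, 1.2], [-0.2, -0.3]]
radio2 knob [ 0.5188 -0.0204  0.1298]
```

```bash
cat >> h.py <<'E'
def sim(rows,p,q):
    p=np.array(p,float);r=R.from_quat(q)
    for off,rot in rows:
        p=p+r.apply(off);r=r*R.from_rotvec(np.radians(rot))
    return p,r
def yawy(r):
    v=r.apply([0,1,0]);return np.degrees(np.arctan2(v[1],v[0]))
def tooldelta(target,p,r): return r.inv().apply(np.array(target)-p)
E
python3 - <<'E'
from h import *
o=manip.get_obs()
for dy in(-.006,-.005,-.004):
    p,r=sim([([-.048,dy,0],[0,0,5.2])]*20,o['position'],o['ee_rot']);print(dy,p,yawy(r),tooldelta([.468,-.2595,.25],p,r))
E
```

```text
-0.006 [ 0.427  -0.1957  0.2425] -29.285639238815783 [-0.0356  0.067  -0.0075]
-0.005 [ 0.4427 -0.1883  0.2425] -29.285639238815783 [-0.0498  0.0569 -0.0075]
-0.004 [ 0.4584 -0.1808  0.2425] -29.285639238815783 [-0.0639  0.0468 -0.0075]
```

>>> jog_arm([
  {"gripper": 1,"offset": [-0.048,-0.004,0],"rotation": [0,0,5.2]},
  {"gripper": 1,"offset": [-0.048,-0.004,0],"rotation": [0,0,5.2]},
  {"gripper": 1,"offset": [-0.048,-0.004,0],"rotation": [0,0,5.2]},
  {"gripper": 1,"offset": [-0.048,-0.004,0],"rotation": [0,0,5.2]},
  {"gripper": 1,"offset": [-0.048,-0.004,0],"rotation": [0,0,5.2]},
  {"gripper": 1,"offset": [-0.048,-0.004,0],"rotation": [0,0,5.2]},
  {"gripper": 1,"offset": [-0.048,-0.004,0],"rotation": [0,0,5.2]},
  {"gripper": 1,"offset": [-0.048,-0.004,0],"rotation": [0,0,5.2]},
  {"gripper": 1,"offset": [-0.048,-0.004,0],"rotation": [0,0,5.2]},
  {"gripper": 1,"offset": [-0.048,-0.004,0],"rotation": [0,0,5.2]},
  {"gripper": 1,"offset": [-0.048,-0.004,0],"rotation": [0,0,5.2]},
  {"gripper": 1,"offset": [-0.048,-0.004,0],"rotation": [0,0,5.2]},
  {"gripper": 1,"offset": [-0.048,-0.004,0],"rotation": [0,0,5.2]},
  {"gripper": 1,"offset": [-0.048,-0.004,0],"rotation": [0,0,5.2]},
  {"gripper": 1,"offset": [-0.048,-0.004,0],"rotation": [0,0,5.2]},
  {"gripper": 1,"offset": [-0.048,-0.004,0],"rotation": [0,0,5.2]},
  {"gripper": 1,"offset": [-0.048,-0.004,0],"rotation": [0,0,5.2]},
  {"gripper": 1,"offset": [-0.048,-0.004,0],"rotation": [0,0,5.2]},
  {"gripper": 1,"offset": [-0.048,-0.004,0],"rotation": [0,0,5.2]},
  {"gripper": 1,"offset": [-0.048,-0.004,0],"rotation": [0,0,5.2]},
])

```text
clock: 2.15
position: [0.4574, -0.1824, 0.2422]
ee_rot: [0.864, 0.504, -0.0, -0.0]
ft_force: [1.8, -0.9, 0.2]
grip_width: 1.001
grasp_force: 0.0
```

>>> jog_arm([
  {"gripper": 1,"offset": [-0.032,0.023,-0.004],"rotation": [0,0,0]},
  {"gripper": 1,"offset": [-0.031,0.023,-0.004],"rotation": [0,0,0.7]},
  {"gripper": 1,"offset": [0,0,0],"rotation": [0,0,0]},
  {"gripper": 1,"offset": [0,0,0],"rotation": [0,0,0]},
])

```text
clock: 2.55
position: [0.4675, -0.2586, 0.25]
ee_rot: [0.866, 0.499, -0.0, -0.0]
ft_force: [0.1, 0.3, -0.5]
grip_width: 1.002
grasp_force: 0.0
```

```bash
python3 - <<'E'
from h import *
o=manip.get_obs();im=imaging.camera('wrist');cv2.imwrite('pics/w1.png',im)
print(o['clock'],list(o['position']),list(o['ee_rot']))
k=proj('wrist',place([.4681,-.2595,2.6169],[0,-.01,.13]),(o['position'],o['ee_rot']))[0].astype(int);print(k)
x,y=max(0,k[0]-100),max(0,k[1]-75);print(x,y)
cv2.imwrite('pics/w1c.png',cv2.resize(im[y:y+150,x:x+200],None,fx=4,fy=4,interpolation=2))
E
```

```text
2.55 [np.float64(0.46745928040243784), np.float64(-0.2586332352058445), np.float64(0.24998419149540563)] [np.float64(0.8664142411984955), np.float64(0.4993257281839034), np.float64(-0.0004142632279053022), np.float64(-9.059816717250002e-05)]
[260 173]
160 98
```

View pics/w1c.png

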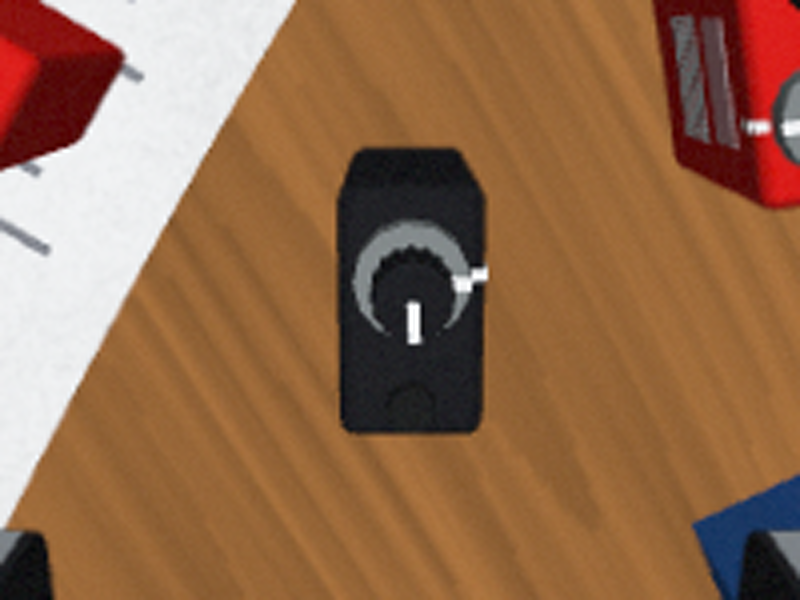

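The radio is centred in the wrist view. Its body top runs from (338,195) to (483,432), with the front and tick on the right at (482,274) and the antenna at (411,405). The knob line points down, so the volume is about +1.5. I'll refine the pose.

```bash
python3 - <<'E'
from h import *
t=((0.467459,-0.258633,0.249984),(0.866414,0.499326,-0.000414,-0.0000906))
m=lambda *a:np.array(a)/1000
w=lambda x,y:(x/4+160-.375,y/4+98-.375)
o=[('wrist',m(18,-32,100),w(338,195)),('wrist',m(-18,-32,100),w(485,195)),('wrist',m(-18,32,100),w(483,432)),('wrist',m(18,32,100),w(341,432)),('wrist',m(-18,-10,100),w(486,274)),('wrist',m(0,22,109),w(411,403)),('wrist',m(18,-32,0),w(360,150)),('wrist',m(-18,-32,0),w(463,150))]
p,r=fit(o,[.468,-.26,2.617],t);print(p,np.degrees(p[2])-180,(r*4).round().tolist())
rr=R.from_quat(t[1]);print(yawy(rr),tooldelta([p[0],p[1],.085-.008],np.array(t[0]),rr))
E
```

```text
[ 0.4703 -0.2606  2.6173] -30.041927552776286 [[-1.0, -9.0], [3.0, -9.0], [0.0, 7.0], [-1.0, 7.0], [0.0, 2.0], [1.0, 10.0], [-8.0, -3.0], [1.0, -3.0]]
-30.08916241310607 [-0.0002  0.0035  0.173 ]
```

>>> jog_arm([
  {"gripper": 0.72,"offset": [0,0.0035,0.0],"rotation": [0,0,0]},
  {"gripper": 0.72,"offset": [0,0,0.02],"rotation": [0,0,0]},
  {"gripper": 0.72,"offset": [0,0,0.02],"rotation": [0,0,0]},
  {"gripper": 0.72,"offset": [0,0,0.02],"rotation": [0,0,0]},
  {"gripper": 0.72,"offset": [0,0,0.02],"rotation": [0,0,0]},
  {"gripper": 0.72,"offset": [0,0,0.02],"rotation": [0,0,0]},
  {"gripper": 0.72,"offset": [0,0,0.02],"rotation": [0,0,0]},
  {"gripper": 0.72,"offset": [0,0,0.02],"rotation": [0,0,0]},
  {"gripper": 0.72,"offset": [0,0,0.015],"rotation": [0,0,0]},
  {"gripper": 0.72,"offset": [0,0,0.015],"rotation": [0,0,0]},
  {"gripper": 0.72,"offset": [0,0,0],"rotation": [0,0,0]},
  {"gripper": 0.72,"offset": [0,0,0],"rotation": [0,0,0]},
], newtons=30)

```text
clock: 3.8
position: [0.471, -0.2598, 0.0805]
ee_rot: [0.866, 0.5, -0.0, 0.0]
ft_force: [-0.2, 0.4, 0.6]
grip_width: 0.715
grasp_force: 0.0
```

>>> jog_arm([
  {"gripper": 0.5,"offset": [0,0,0],"rotation": [0,0,0]},
  {"gripper": 0.4,"offset": [0,0,0],"rotation": [0,0,0]},
  {"gripper": 0.3,"offset": [0,0,0],"rotation": [0,0,0]},
  {"gripper": 0.2,"offset": [0,0,0],"rotation": [0,0,0]},
  {"gripper": 0.2,"offset": [0,0,0],"rotation": [0,0,0]},
  {"gripper": 0.2,"offset": [0,0,0],"rotation": [0,0,0]},
  {"gripper": 0.2,"offset": [0,0,0],"rotation": [0,0,0]},
  {"gripper": 0.2,"offset": [0,0,0],"rotation": [0,0,0]},
])

```text
clock: 4.6
position: [0.4713, -0.2599, 0.0811]
ee_rot: [0.866, 0.5, 0.001, 0.0]
ft_force: [-1.4, 1.3, 6.3]
grip_width: 0.413
grasp_force: 30.5
```

>>> jog_arm([
  {"gripper": 0.2,"offset": [0,0,-0.005],"rotation": [0,0,0]},
  {"gripper": 0.2,"offset": [0,0,-0.01],"rotation": [0,0,0]},
  {"gripper": 0.2,"offset": [0,0,-0.02],"rotation": [0,0,0]},
  {"gripper": 0.2,"offset": [0,0,-0.025],"rotation": [0,0,0]},
  {"gripper": 0.2,"offset": [0,0,-0.03],"rotation": [0,0,0]},
  {"gripper": 0.2,"offset": [0,0,-0.03],"rotation": [0,0,0]},
  {"gripper": 0.2,"offset": [0,0,-0.03],"rotation": [0,0,0]},
  {"gripper": 0.2,"offset": [0,0,-0.025],"rotation": [0,0,0]},
  {"gripper": 0.2,"offset": [0,0,-0.01],"rotation": [0,0,0]},
  {"gripper": 0.2,"offset": [0,0,-0.005],"rotation": [0,0,0]},
  {"gripper": 0.2,"offset": [0,0,0],"rotation": [0,0,0]},
])

```text
clock: 5.7
position: [0.4707, -0.2597, 0.27]
ee_rot: [0.866, 0.5, -0.0, -0.0]
ft_force: [-0.7, 0.2, -2.1]
grip_width: 0.419
grasp_force: 30.7
```

```bash
python3 - <<'E'
from h import *
o=manip.get_obs();p,r=np.array(o['position']),R.from_quat(o['ee_rot']);print(p,yawy(r),o['ft_force'],o['grip_width'],o['grasp_force'])
d=tooldelta([.533,.194,p[2]],p,r);print(d)
rows=[([.0245,d[1]/17,0],[0,0,-.6])]*17
q,s=sim(rows,p,o['ee_rot']);print(q,yawy(s),tooldelta([.533,.194,p[2]],q,s),r.as_matrix())
E
```

```text
[ 0.4707 -0.2597  0.27  ] -29.987478132080053 [-0.6588  0.2005 -2.0643] 0.4192560276492053 30.6923246383667
[ 0.4241 -0.1728  0.0001]
[0.4916 0.1902 0.2701] -19.78747785910055 [0.0176 0.0377 0.0001] [[ 0.4998  0.8661 -0.0002]
 [ 0.8661 -0.4998  0.0003]
 [ 0.0002 -0.0003 -1.    ]]
```

```bash
python3 - <<'E'
from h import *
o=manip.get_obs();p,r=np.array(o['position']),R.from_quat(o['ee_rot'])
for dy in(-.0085,-.007,-.006,-.005):
  q,s=sim([([.023,dy,0],[0,0,-.66])]*15,p,o['ee_rot']);print(dy,q,yawy(s),tooldelta([.5056,.1188,p[2]],q,s))
E
```

```text
-0.0085 [0.5032 0.1062 0.2701] -20.087477864109474 [ 0.0126 -0.0021  0.0001]
-0.007 [0.5235 0.0966 0.2701] -20.087477864109474 [ 0.0147 -0.0245  0.0001]
-0.006 [0.5371 0.0902 0.2701] -20.087477864109474 [ 0.0161 -0.0394  0.0001]
-0.005 [0.5506 0.0838 0.2701] -20.087477864109474 [ 0.0174 -0.0543  0.0001]
```

>>> jog_arm([
  {"gripper": 0.2,"offset": [0.01,-0.004,0],"rotation": [0,0,0]},
  {"gripper": 0.2,"offset": [0.023,-0.0085,0],"rotation": [0,0,-0.66]},
  {"gripper": 0.2,"offset": [0.023,-0.0085,0],"rotation": [0,0,-0.66]},
  {"gripper": 0.2,"offset": [0.023,-0.0085,0],"rotation": [0,0,-0.66]},
  {"gripper": 0.2,"offset": [0.023,-0.0085,0],"rotation": [0,0,-0.66]},
  {"gripper": 0.2,"offset": [0.023,-0.0085,0],"rotation": [0,0,-0.66]},
  {"gripper": 0.2,"offset": [0.023,-0.0085,0],"rotation": [0,0,-0.66]},
  {"gripper": 0.2,"offset": [0.023,-0.0085,0],"rotation": [0,0,-0.66]},
  {"gripper": 0.2,"offset": [0.023,-0.0085,0],"rotation": [0,0,-0.66]},
  {"gripper": 0.2,"offset": [0.023,-0.0085,0],"rotation": [0,0,-0.66]},
  {"gripper": 0.2,"offset": [0.023,-0.0085,0],"rotation": [0,0,-0.66]},
  {"gripper": 0.2,"offset": [0.023,-0.0085,0],"rotation": [0,0,-0.66]},
  {"gripper": 0.2,"offset": [0.023,-0.0085,0],"rotation": [0,0,-0.66]},
  {"gripper": 0.2,"offset": [0.023,-0.0085,0],"rotation": [0,0,-0.66]},
  {"gripper": 0.2,"offset": [0.023,-0.0085,0],"rotation": [0,0,-0.66]},
  {"gripper": 0.2,"offset": [0.012,-0.003,0],"rotation": [0,0,-0.66]},
  {"gripper": 0.2,"offset": [0,0,0],"rotation": [0,0,0]},
  {"gripper": 0.2,"offset": [0,0,0],"rotation": [0,0,0]},
])

```text
clock: 7.5
position: [0.506, 0.1036, 0.2698]
ee_rot: [0.82, 0.573, -0.001, 0.0]
ft_force: [0.9, -1.2, -2.9]
grip_width: 0.413
grasp_force: 30.6
```

```bash
python3 - <<'E'
from h import *
o=manip.get_obs();im=imaging.camera('wrist');cv2.imwrite('pics/w2.png',im)
print(o['clock'],np.array(o['position']).tolist(),np.array(o['ee_rot']).tolist())
cv2.imwrite('pics/w2c.png',cv2.resize(im[0:288,64:448],(800,600),interpolation=2))
E
```

```text
7.5 [0.5059939019125244, 0.10355127597699872, 0.26983623605145585] [0.8198532938690459, 0.5725733356548078, -0.0005659798207414216, 0.00017747125185779667]
```

View pics/w2c.png

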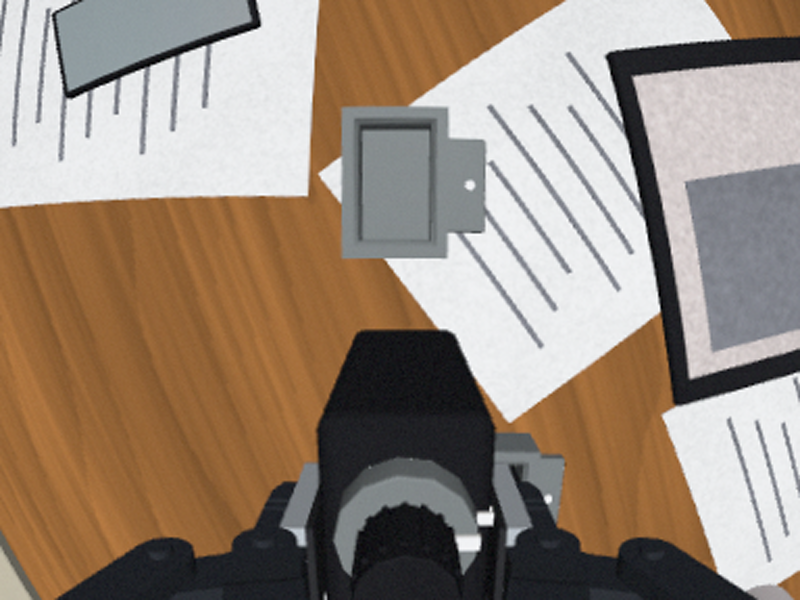

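The charger appears with its rim from (341,107) to (447,258), square to the image. The held radio has its top edge at (320,425) to (495,420) and its bottom edge at (362,332) to (447,332). I'll fit both in the same camera so calibration errors cancel.

```bash
python3 - <<'E'
from h import *
t=((0.505994,0.103551,0.269836),(0.819853,0.572573,-0.000566,0.000177))
m=lambda *a:np.array(a)/1000
w=lambda x,y:(x*.48+64-.26,y*.48-.26)
c=[('wrist',m(31,-45,38),w(341,107)),('wrist',m(-31,-45,38),w(447,107)),('wrist',m(-31,45,38),w(447,258)),('wrist',m(31,45,38),w(341,258)),
('wrist',m(-21,35,38),w(438,244)),('wrist',m(21,35,38),w(355,244)),('wrist',m(21,-35,38),w(355,120)),('wrist',m(-21,-35,38),w(438,120))]
p,r=fit(c,[.533,.194,2.79],t);print('charger',p,np.degrees(p[2])-180,r.round(1).tolist())
ra=[('wrist',m(18,-32,100),w(319,425)),('wrist',m(-18,-32,100),w(495,420)),('wrist',m(18,-32,0),w(361,332)),('wrist',m(-18,-32,0),w(449,332))]
q,r=fit(ra,[.506,.104,2.79],t,z=.189);print('radio',q,np.degrees(q[2])-180,r.round(1).tolist())
rr=R.from_quat(t[1]);print(yawy(rr),'move',tooldelta([p[0]-q[0]+t[0][0],p[1]-q[1]+t[0][1],.2],np.array(t[0]),rr),'tcp->radio',tooldelta([q[0],q[1],.2],np.array(t[0]),rr))
E
```

```text
charger [0.5307 0.192  2.7881] -20.251113421774107 [[-0.1, 0.0], [0.4, -0.2], [-0.0, 0.1], [0.1, 0.1], [-3.8, -1.4], [1.5, -1.4], [1.4, 1.5], [-3.6, 1.4]]
radio [0.5054 0.1012 2.8126] -18.848044627897536 [[-2.4, -0.1], [2.2, 0.4], [-3.0, 0.3], [4.1, -0.7]]
-20.14027391669322 move [ 0.094  -0.0075  0.0697] tcp->radio [-0.0023  0.0003  0.0698]
```

>>> jog_arm([
  {"gripper": 0.2,"offset": [0.01,-0.001,0],"rotation": [0,0,0]},
  {"gripper": 0.2,"offset": [0.02,-0.0015,0],"rotation": [0,0,0]},
  {"gripper": 0.2,"offset": [0.025,-0.002,0],"rotation": [0,0,0]},
  {"gripper": 0.2,"offset": [0.0225,-0.002,0],"rotation": [0,0,0]},
  {"gripper": 0.2,"offset": [0.012,-0.001,0],"rotation": [0,0,0]},
  {"gripper": 0.2,"offset": [0.004,0,0],"rotation": [0,0,0]},
  {"gripper": 0.2,"offset": [0,0,0],"rotation": [0,0,0]},
  {"gripper": 0.2,"offset": [0,0,0.01],"rotation": [0,0,0]},
  {"gripper": 0.2,"offset": [0,0,0.02],"rotation": [0,0,0]},
  {"gripper": 0.2,"offset": [0,0,0.025],"rotation": [0,0,0]},
  {"gripper": 0.2,"offset": [0,0,0.025],"rotation": [0,0,0]},
  {"gripper": 0.2,"offset": [0,0,0.025],"rotation": [0,0,0]},
  {"gripper": 0.2,"offset": [0,0,0.02],"rotation": [0,0,0]},
  {"gripper": 0.2,"offset": [0,0,0.01],"rotation": [0,0,0]},
  {"gripper": 0.2,"offset": [0,0,0],"rotation": [0,0,0]},
  {"gripper": 0.2,"offset": [0,0,0],"rotation": [0,0,0]},
])

```text
clock: 9.15
position: [0.5316, 0.1947, 0.1361]
ee_rot: [0.82, 0.573, 0.0, 0.0]
ft_force: [-0.2, 1.4, -2.2]
grip_width: 0.417
grasp_force: 30.5
```

```bash
python3 - <<'E'
from h import *
o=manip.get_obs();p,r=np.array(o['position']),R.from_quat(o['ee_rot']);print(o['clock'],p,yawy(r),o['ft_force'],tooldelta([.5307,.192,.091],p,r))
a=imaging.camera('scene');b=imaging.camera('side')
c=lambda im,x,y,w,h:cv2.resize(im[y:y+h,x:x+w],(400,600),interpolation=cv2.INTER_CUBIC)
cv2.imwrite('pics/m3.png',np.hstack([c(a,290,188,56,84),c(b,176,105,56,84)]))
E
```

```text
9.15 [0.5316 0.1947 0.1361] -20.12290558286658 [-0.1717  1.3865 -2.157 ] [-0.0029  0.      0.0451]
```

View pics/m3.png

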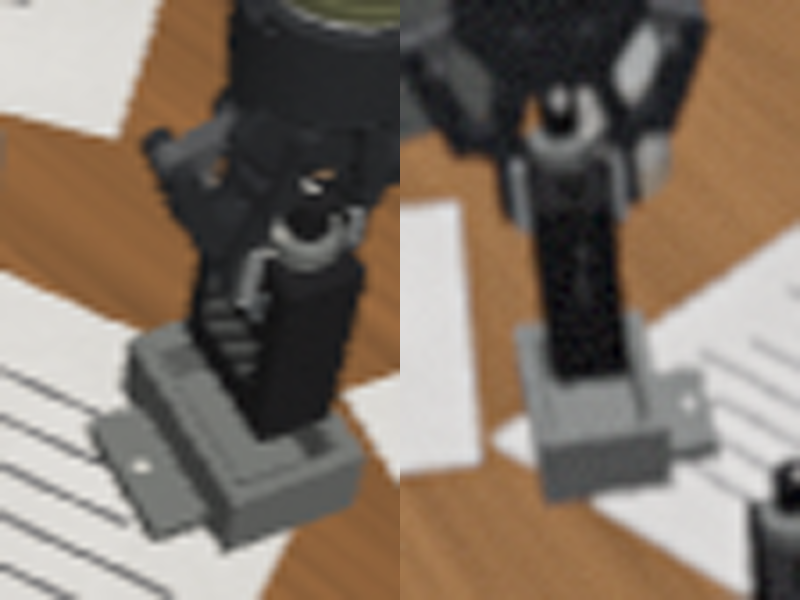

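```bash
python3 - <<'E'
from h import *
m=lambda *a:np.array(a)/1000
o=[('scene',m(-18,-32,0),(326.7,249.3)),('scene',m(18,-32,0),(335.9,246.5)),('side',m(18,32,0),(197,157.5)),('side',m(-18,32,0),(207.9,157.9)),('side',m(0,-10,130),(176+162/7.14,105+95/7.14)),('scene',m(0,-10,130),(290+318/7.14,188+192/7.14))]
f=lambda p:np.concatenate([proj(n,place(p[:3],l,p[3]))[0]-q for n,l,q in o])
s=least_squares(f,[.531,.193,2.79,.055]);print(s.x,s.fun.round(1))
E
```

```text
[0.5314 0.1964 2.8045 0.0576] [-1.1  1.3  0.4 -0.2 -0.   1.4  0.  -0.7 -1.8 -1.  -0.9 -0.4]
```

>>> jog_arm([
  {"gripper": 0.2,"offset": [-0.001,0.0005,0.004],"rotation": [0,0,0]},
  {"gripper": 0.2,"offset": [0,0,0.005],"rotation": [0,0,0]},
  {"gripper": 0.2,"offset": [0,0,0.004],"rotation": [0,0,0]},
  {"gripper": 0.2,"offset": [0,0,0.004],"rotation": [0,0,0]},
  {"gripper": 0.2,"offset": [0,0,0.004],"rotation": [0,0,0]},
  {"gripper": 0.2,"offset": [0,0,0.004],"rotation": [0,0,0]},
  {"gripper": 0.2,"offset": [0,0,0.004],"rotation": [0,0,0]},
  {"gripper": 0.2,"offset": [0,0,0],"rotation": [0,0,0]},
])

```text
clock: 10.05
position: [0.531, 0.1937, 0.1056]
ee_rot: [0.82, 0.573, -0.0, -0.0]
ft_force: [-0.2, 0.8, -2.6]
grip_width: 0.418
grasp_force: 30.6
```

>>> jog_arm([
  {"gripper": 0.2,"offset": [0,0,0.003],"rotation": [0,0,0]},
  {"gripper": 0.2,"offset": [0,0,0.003],"rotation": [0,0,0]},
  {"gripper": 0.2,"offset": [0,0,0.003],"rotation": [0,0,0]},
  {"gripper": 0.2,"offset": [0,0,0.002],"rotation": [0,0,0]},
  {"gripper": 0.2,"offset": [0,0,0.001],"rotation": [0,0,0]},
  {"gripper": 0.2,"offset": [0,0,0.001],"rotation": [0,0,0]},
  {"gripper": 0.2,"offset": [0,0,0],"rotation": [0,0,0]},
])

```text
clock: 10.75
position: [0.5313, 0.1939, 0.0932]
ee_rot: [0.82, 0.573, -0.0, -0.0]
ft_force: [-0.4, 0.7, -2.6]
grip_width: 0.415
grasp_force: 30.6
```

>>> jog_arm([
  {"gripper": 0.2,"offset": [0,0,0.001],"rotation": [0,0,0]},
  {"gripper": 0.2,"offset": [0,0,0.001],"rotation": [0,0,0]},
  {"gripper": 0.2,"offset": [0,0,0.0005],"rotation": [0,0,0]},
  {"gripper": 0.2,"offset": [0,0,0],"rotation": [0,0,0]},
])

```text
clock: 11.15
position: [0.5314, 0.1939, 0.0912]
ee_rot: [0.82, 0.573, 0.0, -0.0]
ft_force: [-1.8, -1.1, 3.8]
grip_width: 0.418
grasp_force: 31.3
```

Contact came at the predicted floor height. Releasing.

>>> jog_arm([
  {"gripper": 0.46,"offset": [0,0,0],"rotation": [0,0,0]},
  {"gripper": 0.52,"offset": [0,0,0],"rotation": [0,0,0]},
  {"gripper": 0.6,"offset": [0,0,0],"rotation": [0,0,0]},
  {"gripper": 0.7,"offset": [0,0,0],"rotation": [0,0,0]},
  {"gripper": 0.72,"offset": [0,0,0],"rotation": [0,0,0]},
  {"gripper": 0.72,"offset": [0,0,0],"rotation": [0,0,0]},
  {"gripper": 0.72,"offset": [0,0,0],"rotation": [0,0,0]},
  {"gripper": 0.72,"offset": [0,0,-0.01],"rotation": [0,0,0]},
  {"gripper": 0.72,"offset": [0,0,-0.02],"rotation": [0,0,0]},
  {"gripper": 0.72,"offset": [0,0,-0.03],"rotation": [0,0,0]},
  {"gripper": 0.72,"offset": [0,0,-0.03],"rotation": [0,0,0]},
  {"gripper": 0.72,"offset": [0,0,-0.03],"rotation": [0,0,0]},
  {"gripper": 0.72,"offset": [0,0,-0.02],"rotation": [0,0,0]},
  {"gripper": 0.72,"offset": [0,0,-0.01],"rotation": [0,0,0]},
  {"gripper": 0.72,"offset": [0,0,0],"rotation": [0,0,0]},
  {"gripper": 0.72,"offset": [0,0,0],"rotation": [0,0,0]},
])

```text
clock: 12.75
position: [0.531, 0.1937, 0.24]
ee_rot: [0.82, 0.573, -0.0, -0.0]
ft_force: [-0.7, 1.0, -0.1]
grip_width: 0.718
grasp_force: 0.0
```

```bash
python3 - <<'E'
from h import *
o=manip.get_obs();im=imaging.camera('wrist');cv2.imwrite('pics/w4.png',im)
print(o['clock'],np.array(o['position']).tolist(),np.array(o['ee_rot']).tolist(),o['joint_pos'])
k=proj('wrist',place([.531,.193,2.79],[0,0,.11]),(o['position'],o['ee_rot']))[0].astype(int)
x,y=k[0]-80,max(0,k[1]-60);print(x,y)
cv2.imwrite('pics/w4c.png',cv2.resize(im[y:y+120,x:x+160],None,fx=5,fy=5,interpolation=2))
E
```

```text
12.75 [0.5309639975209092, 0.19371447728639385, 0.23996606783478283] [0.8195973551866804, 0.5729397177895373, -0.0004886713045360967, -0.00012786946365315078] [-0.7874  0.2041  0.4127  1.6471 -0.0843  1.309  -0.711 ]
179 122
```

View pics/w4c.png

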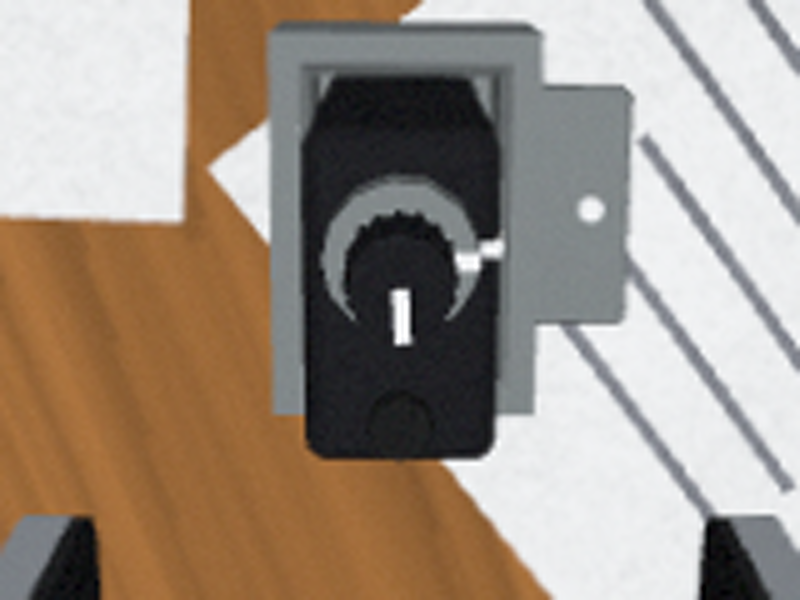

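Docked: the radio sits squarely in the pocket, front to the foot side, with the lamp at (590,210) and the tick at (492,249). The volume line runs from (400,290) to (404,345), so the volume is about +1.5. I'll locate the knob precisely.

```bash
python3 - <<'E'
from h import *
t=((0.530964,0.193714,0.239966),(0.819597,0.57294,-0.000489,-0.000128))
m=lambda *a:np.array(a)/1000
w=lambda x,y:(x/5+179-.4,y/5+122-.4)
ra=[('wrist',m(18,-20,100),w(303,190)),('wrist',m(-18,-20,100),w(499,190)),('wrist',m(-18,20,100),w(496,400)),('wrist',m(18,20,100),w(305,400)),('wrist',m(-18,-10,100),w(500,248)),('wrist',m(0,22,109),w(401,418)),('wrist',m(0,32,100),w(400,459)),('wrist',m(0,-32,100),w(400,132)),('wrist',m(0,-10,130),w(400,278))]
ra=[x for i,x in enumerate(ra) if i not in(0,1,2,3)]+[]
f=lambda p,o=ra:np.concatenate([proj('wrist',place(p,l,.01),t)[0]-q for n,l,q in o])
# side edges: use only pixel columns
E=[(18,-20,303,190),(-18,-20,499,190),(-18,20,496,400),(18,20,305,400)]
g=lambda p:np.r_[f(p),[proj('wrist',place(p,m(a,b,100),.01),t)[0][0]-w(u,v)[0] for a,b,u,v in E]]
s=least_squares(g,[.531,.193,2.79]);p=s.x;print(p,np.degrees(p[2])-180,s.fun.round(1))
rr=R.from_quat(t[1]);k=place(p,m(0,-10,130),.01)[0];print('knob',k,'tool delta',tooldelta(k,np.array(t[0]),rr))
# ray-plane: tool-frame positions of pixels at z=.14, .12, .11
def onplane(px,z): 
    return least_squares(lambda q:proj('wrist',[q[0],q[1],z],t)[0]-px,k[:2]).x
for nm,px,z in(('line in',w(400,290),.14),('line out',w(404,345),.14),('knob far edge',w(400,213),.14),('ring left',w(322,262),.12),('ring right',w(480,262),.12),('ring far',w(400,177),.12),('tick',w(503,248),.11),('body near',w(400,459),.11)):
    print(nm,tooldelta([*onplane(px,z),z],np.array(t[0]),rr)*1000)
print(manip.finger_overhang if not callable(manip.finger_overhang) else manip.finger_overhang())
E
```

```text
[0.5307 0.1943 2.7876] -20.282294301567873 [ 0.1 -1.  -0.2  1.8 -0.   0.4  0.2 -2.   0.2  0.9 -0.5  0.5  0.2 -0.3]
knob [0.5342 0.2037 0.14  ] tool delta [ 0.0106 -0.0003  0.1   ]
line in [ 9.3144 -0.4444 99.9603]
line out [ 0.0897  0.2089 99.9658]
knob far edge [21.95   -0.4477 99.952 ]
ring left [  9.3399 -14.0119 119.9707]
ring right [  9.3447  13.5233 119.9495]
ring far [ 24.344   -0.4231 119.9504]
tick [  9.6477  18.2253 129.9457]
body near [-30.9726  -0.3954 129.9867]
0.011
```

```bash
python3 - <<'E'
from h import *
t=((0,0,0),(0,0,0,1))
for z in(-.005,0,.004,.008,.011,.015):print(z,[((proj('wrist',[.011,y,z],t)[0]-[178.6,121.6])*5).round() for y in(-.0305,.0305)])
# and wrist0: fully open tips
for z in(-.005,0,.005,.011):print(z,[proj('wrist',[.011,y,z],t)[0].round() for y in(-.0425,.0425)])
E
```

```text
-0.005 [array([ 84., 543.]), array([727., 542.])]
0 [array([ 94., 522.]), array([717., 522.])]
0.004 [array([102., 507.]), array([709., 506.])]
0.008 [array([109., 492.]), array([702., 492.])]
0.011 [array([114., 481.]), array([696., 481.])]
0.015 [array([121., 468.]), array([689., 468.])]
-0.005 [array([171., 230.]), array([348., 229.])]
0 [array([174., 226.]), array([345., 225.])]
0.005 [array([177., 222.]), array([343., 222.])]
0.011 [array([179., 218.]), array([340., 217.])]
```

>>> jog_arm([
  {"gripper": 0.5,"offset": [0.005,0,0],"rotation": [0,0,0]},
  {"gripper": 0.5,"offset": [0.0048,-0.0003,0.01],"rotation": [0,0,0]},
  {"gripper": 0.5,"offset": [0,0,0.02],"rotation": [0,0,0]},
  {"gripper": 0.5,"offset": [0,0,0.02],"rotation": [0,0,0]},
  {"gripper": 0.5,"offset": [0,0,0.02],"rotation": [0,0,0]},
  {"gripper": 0.5,"offset": [0,0,0.015],"rotation": [0,0,0]},
  {"gripper": 0.5,"offset": [0,0,0.01],"rotation": [0,0,0]},
  {"gripper": 0.5,"offset": [0,0,0.006],"rotation": [0,0,0]},
  {"gripper": 0.5,"offset": [0,0,0.003],"rotation": [0,0,0]},
  {"gripper": 0.5,"offset": [0,0,0],"rotation": [0,0,0]},
  {"gripper": 0.5,"offset": [0,0,0],"rotation": [0,0,0]},
  {"gripper": 0.5,"offset": [0,0,0],"rotation": [0,0,0]},
], newtons=20)

```text
clock: 14.0
position: [0.5348, 0.2033, 0.1374]
ee_rot: [0.82, 0.573, 0.001, -0.0]
ft_force: [-0.5, 0.9, -0.3]
grip_width: 0.501
grasp_force: 0.0
```

```bash
python3 - <<'E'
from h import *
o=manip.get_obs();p,r=np.array(o['position']),R.from_quat(o['ee_rot'])
print(o['clock'],p,yawy(r),o['ft_force'],o['grip_width'],tooldelta([.5342,.2037,.14],p,r))
a=imaging.camera('scene');b=imaging.camera('side');w=imaging.camera('wrist');cv2.imwrite('pics/w5.png',w)
c=lambda im,x,y,w,h:cv2.resize(im[y:y+h,x:x+w],(266,400),interpolation=cv2.INTER_CUBIC)
k=proj('wrist',[.5342,.2037,.14],(p,o['ee_rot']))[0].astype(int);print(k)
cv2.imwrite('pics/m5.png',np.hstack([c(a,300,190,36,54),c(b,180,100,36,54),c(w,k[0]-45,min(k[1]-67,384-135),90,135)]))
E
```

```text
14.0 [0.5348 0.2033 0.1374] -20.088176423797197 [-0.4652  0.9323 -0.34  ] 0.5011789726398932 [ 0.0002 -0.0007 -0.0026]
[258 248]
```

View pics/m5.png

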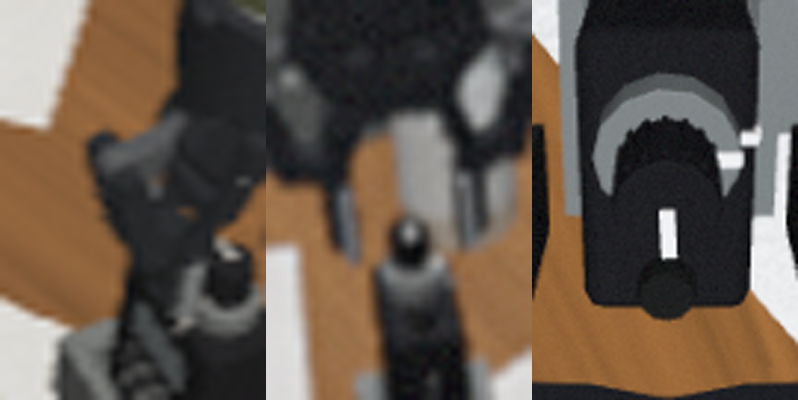

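The jaws look centred on the knob in the side view (inner edges 358 and 457, knob 409). The wrist view shows the knob line at (667,208) to (668,258). I'll check the tool-x centring by fitting the 28 mm ring's outline on its plane.

```bash
cat > ring.py <<'E'
from h import *
import sys
def ray(px,z,t):
    """pixels -> tool-frame xy at world height z (tool pointing down)"""
    K=CM['wrist']['camera_matrix'];H=CM['wrist']['hand_eye'];d=(np.atleast_2d(px)-K[:2,2])/K[0,0]
    th=np.linalg.norm(d,axis=1)[:,None];v=np.c_[d/th*np.sin(th),np.cos(th)]*[1,-1,-1]
    v=v@H[:3,:3].T;return H[:2,3]+v[:,:2]*((t[0][2]-z-H[2,3])/v[:,2:])
def ringfit(im,t,c0,zr=.12):
    g=im.max(2).astype(float);e=[]
    for a in np.radians(np.arange(-60,61,4)):      # far half, tool +x is image up
        if abs(abs(a)-np.pi/2)<.3:continue
        rs=np.arange(11,17.5,.1)/1000
        q=c0+rs[:,None]*[np.cos(a),np.sin(a)]
        T=R.from_quat(t[1]);P=np.array(t[0])+T.apply(np.c_[q,np.full(len(q),t[0][2]-zr)])
        u=proj('wrist',P,t).astype(np.float32)
        s=cv2.remap(g.astype(np.float32),u[:,0].reshape(1,-1),u[:,1].reshape(1,-1),1)[0]
        s=cv2.GaussianBlur(s.reshape(1,-1),(9,1),2)[0];i=np.argmin(np.gradient(s))
        e.append(q[i])
    e=np.array(e);s=least_squares(lambda c:np.hypot(*(e-c[:2]).T)-c[2],[*c0,.014],loss='soft_l1',f_scale=.0003)
    s2=least_squares(lambda c:np.hypot(*(e-c).T)-.014,c0,loss='soft_l1',f_scale=.0003)
    return s.x*1000,s2.x*1000
E
python3 - <<'E'
from ring import *
t4=((0.530964,0.193714,0.239966),(0.819597,0.57294,-0.000489,-0.000128));print(ringfit(cv2.imread('pics/w4.png'),t4,np.array([.0100,-.0003])))
o=manip.get_obs();t=(o['position'],o['ee_rot']);im=cv2.imread('pics/w5.png');print(ringfit(im,t,np.array([-.0005,-.0003])))
s=90/266;f=lambda x,y:(213+(x-532)*s-.3,181+y*s-.3)
for nm,x,y,z in(('line in',667,208,.14),('line out',668,259,.14),('ring line',730,160,.12),('tick',752,138,.11),('ring far',667,87,.12)):print(nm,ray(f(x,y),z,t)*1000)
E
```

```text
(array([ 9.9804, -0.3229, 13.4951]), array([ 9.3628, -0.3095]))
(array([ 0.365 , -0.3739, 12.9549]), array([-0.8723, -0.217 ]))
line in [[-0.8884 -0.6778]]
line out [[-10.8162  -0.5075]]
ring line [[-1.3408 11.1022]]
tick [[-1.1883 16.1375]]
ring far [[13.2394 -0.6676]]
```

>>> jog_arm([
  {"gripper": 0.45,"offset": [-0.0012,-0.0003,0.001],"rotation": [0,0,0]},
  {"gripper": 0.4,"offset": [0,0,0],"rotation": [0,0,0]},
  {"gripper": 0.35,"offset": [0,0,0],"rotation": [0,0,0]},
  {"gripper": 0.3,"offset": [0,0,0],"rotation": [0,0,0]},
  {"gripper": 0.26,"offset": [0,0,0],"rotation": [0,0,0]},
  {"gripper": 0.23,"offset": [0,0,0],"rotation": [0,0,0]},
  {"gripper": 0.2,"offset": [0,0,0],"rotation": [0,0,0]},
  {"gripper": 0.15,"offset": [0,0,0],"rotation": [0,0,0]},
  {"gripper": 0.1,"offset": [0,0,0],"rotation": [0,0,0]},
  {"gripper": 0.1,"offset": [0,0,0],"rotation": [0,0,0]},
], newtons=20)

```text
clock: 15.15
position: [0.5338, 0.2021, 0.1359]
ee_rot: [0.82, 0.573, 0.0, -0.0]
ft_force: [-0.8, -0.4, 0.9]
grip_width: 0.194
grasp_force: 19.5
```

>>> jog_arm([
  {"gripper": 0.1,"offset": [0,0,0],"rotation": [0,0,-2]},
  {"gripper": 0.1,"offset": [0,0,0],"rotation": [0,0,-4]},
  {"gripper": 0.1,"offset": [0,0,0],"rotation": [0,0,-4]},
  {"gripper": 0.1,"offset": [0,0,0],"rotation": [0,0,-4]},
  {"gripper": 0.1,"offset": [0,0,0],"rotation": [0,0,-4]},
  {"gripper": 0.1,"offset": [0,0,0],"rotation": [0,0,-4]},
  {"gripper": 0.1,"offset": [0,0,0],"rotation": [0,0,-4]},
  {"gripper": 0.1,"offset": [0,0,0],"rotation": [0,0,-4]},
  {"gripper": 0.1,"offset": [0,0,0],"rotation": [0,0,-4]},
  {"gripper": 0.1,"offset": [0,0,0],"rotation": [0,0,-4]},
])

```text
clock: 16.15
position: [0.5339, 0.2022, 0.1359]
ee_rot: [0.587, 0.809, 0.0, 0.0]
ft_force: [0.8, 0.2, 1.2]
grip_width: 0.197
grasp_force: 19.6
```

Low forces. Another 48° to go.

>>> jog_arm([
  {"gripper": 0.1,"offset": [0,0,0],"rotation": [0,0,-4]},
  {"gripper": 0.1,"offset": [0,0,0],"rotation": [0,0,-4]},
  {"gripper": 0.1,"offset": [0,0,0],"rotation": [0,0,-4]},
  {"gripper": 0.1,"offset": [0,0,0],"rotation": [0,0,-4]},
  {"gripper": 0.1,"offset": [0,0,0],"rotation": [0,0,-4]},
  {"gripper": 0.1,"offset": [0,0,0],"rotation": [0,0,-4]},
  {"gripper": 0.1,"offset": [0,0,0],"rotation": [0,0,-4]},
  {"gripper": 0.1,"offset": [0,0,0],"rotation": [0,0,-4]},
  {"gripper": 0.1,"offset": [0,0,0],"rotation": [0,0,-4]},
  {"gripper": 0.1,"offset": [0,0,0],"rotation": [0,0,-4]},
  {"gripper": 0.1,"offset": [0,0,0],"rotation": [0,0,-4]},
  {"gripper": 0.1,"offset": [0,0,0],"rotation": [0,0,-4]},
  {"gripper": 0.1,"offset": [0,0,0],"rotation": [0,0,0]},
  {"gripper": 0.1,"offset": [0,0,0],"rotation": [0,0,0]},
])

```text
clock: 17.55
position: [0.5338, 0.2023, 0.1359]
ee_rot: [0.21, 0.978, 0.0, 0.0]
ft_force: [0.8, 0.7, 1.9]
grip_width: 0.197
grasp_force: 19.6
```

>>> jog_arm([
  {"gripper": 0.21,"offset": [0,0,0],"rotation": [0,0,0]},
  {"gripper": 0.24,"offset": [0,0,0],"rotation": [0,0,0]},
  {"gripper": 0.3,"offset": [0,0,0],"rotation": [0,0,0]},
  {"gripper": 0.4,"offset": [0,0,0],"rotation": [0,0,0]},
  {"gripper": 0.5,"offset": [0,0,0],"rotation": [0,0,0]},
  {"gripper": 0.5,"offset": [0,0,0],"rotation": [0,0,0]},
  {"gripper": 0.5,"offset": [0,0,0],"rotation": [0,0,0]},
  {"gripper": 0.5,"offset": [0,0,-0.01],"rotation": [0,0,0]},
  {"gripper": 0.5,"offset": [0,0,-0.02],"rotation": [0,0,0]},
  {"gripper": 0.5,"offset": [0,0,-0.03],"rotation": [0,0,0]},
  {"gripper": 0.5,"offset": [0,0,-0.03],"rotation": [0,0,0]},
  {"gripper": 0.5,"offset": [0,0,-0.01],"rotation": [0,0,0]},
  {"gripper": 0.5,"offset": [0,0,0],"rotation": [0,0,0]},
  {"gripper": 0.5,"offset": [0,0,0],"rotation": [0,0,0]},
])

```text
clock: 18.95
position: [0.5334, 0.202, 0.2351]
ee_rot: [0.209, 0.978, -0.0, -0.0]
ft_force: [0.1, -0.1, -0.5]
grip_width: 0.502
grasp_force: 0.0
```

```bash
python3 - <<'E'
from h import *
o=manip.get_obs();im=imaging.camera('wrist');cv2.imwrite('pics/w6.png',im)
t=(o['position'],o['ee_rot']);print(o['clock'],np.array(t[0]).tolist(),np.array(t[1]).tolist(),o['joint_pos'])
# rectify: view of radio-frame plane z=.14 and z=.115 (front to the right, y down), 10 px/mm
def rect(z):
    u,v=np.meshgrid(np.arange(-200,200)/10000,np.arange(-300,300)/10000)
    L=np.c_[-u.ravel(),v.ravel(),np.full(u.size,0)];L[:,1]-=.01
    px=proj('wrist',place([.5305,.1935,2.7876],L,z),t).astype(np.float32)
    return cv2.remap(im,px[:,0].reshape(600,400),px[:,1].reshape(600,400),cv2.INTER_CUBIC)
cv2.imwrite('pics/m6.png',np.hstack([rect(.14),rect(.12)]))
E
```

```text
18.95 [0.5333715614786092, 0.2020304427502461, 0.23508310060918153] [0.20862592331974966, 0.9779954164534632, -0.00022869816976970787, -0.0003704215788359564] [-0.6037  0.2133  0.1877  1.6306 -0.0411  1.3024  0.7413]
```

View pics/m6.png

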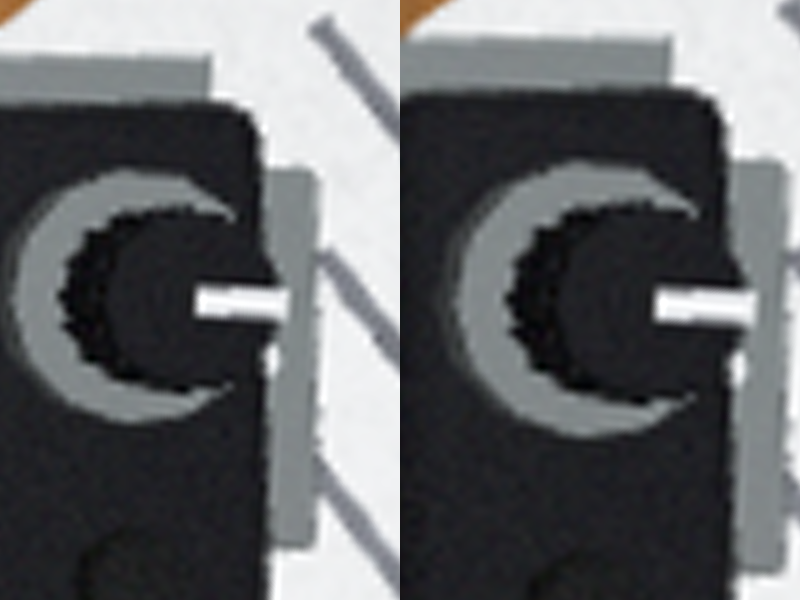

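In this rectified view the knob line runs from (195,301) to (290,307), nearly along the front normal and roughly +0.06 to 0.08 rad. The ring's line is hidden behind the knob. I'll turn the camera back to the earlier viewpoint, clear above, and check both lines numerically.

>>> jog_arm([
  {"gripper": 0.5,"offset": [0,0,-0.005],"rotation": [0,0,7]},
  {"gripper": 0.5,"offset": [0,0,0],"rotation": [0,0,7]},
  {"gripper": 0.5,"offset": [0,0,0],"rotation": [0,0,7]},
  {"gripper": 0.5,"offset": [0,0,0],"rotation": [0,0,7]},
  {"gripper": 0.5,"offset": [0,0,0],"rotation": [0,0,7]},
  {"gripper": 0.5,"offset": [0,0,0],"rotation": [0,0,7]},
  {"gripper": 0.5,"offset": [0,0,0],"rotation": [0,0,7]},
  {"gripper": 0.5,"offset": [0,0,0],"rotation": [0,0,7]},
  {"gripper": 0.5,"offset": [0,0,0],"rotation": [0,0,7]},
  {"gripper": 0.5,"offset": [0,0,0],"rotation": [0,0,7]},
  {"gripper": 0.5,"offset": [0,0,0],"rotation": [0,0,7]},
  {"gripper": 0.5,"offset": [0,0,0],"rotation": [0,0,7]},
  {"gripper": 0.5,"offset": [-0.009,0,0],"rotation": [0,0,2]},
  {"gripper": 0.5,"offset": [0,0,0],"rotation": [0,0,0]},
  {"gripper": 0.5,"offset": [0,0,0],"rotation": [0,0,0]},
])

```text
clock: 20.5
position: [0.5307, 0.1931, 0.2404]
ee_rot: [0.819, 0.574, -0.0, -0.0]
ft_force: [0.8, -0.3, 0.1]
grip_width: 0.5
grasp_force: 0.0
```

```bash
cat > chk.py <<'E'
from ring import *
def chk(im,t):
    g=im.min(2);n,l,s,c=cv2.connectedComponentsWithStats((g>150).astype(np.uint8))
    k=proj('wrist',[.534,.2025,.14],t)[0];ins=[]
    for i in range(1,n):
        if s[i,4]<200 and np.hypot(*(c[i]-k))<30:
            y,x=np.where(l==i)
            q=ray(np.c_[x,y].astype(float),.14,t)*1000;m=q.mean(0);ev=np.linalg.svd(q-m)[2][0]
            print('blob n',s[i,4],'px',c[i].round(1),'tool xy @.14',m.round(1),'extent',np.ptp(q,axis=0).round(1),'axis deg from tool y (+ = to tool -x)',np.degrees(np.arctan(-ev[0]/ev[1])).round(1))
    # body side edges at z=.11 : rows of tool x -25..-5 beyond knob, bright/dark transitions
    for sg in(1,-1):
        e=[]
        for X in np.arange(-20,24,1.)/1000+(.0):
            r=np.arange(12,24,.1)/1000;P=np.array(t[0])+R.from_quat(t[1]).apply(np.c_[np.full(len(r),X),sg*r,np.full(len(r),t[0][2]-.11)])
            u=proj('wrist',P,t).astype(np.float32);v=cv2.remap(im.max(2).astype(np.float32),u[:,0].reshape(1,-1),u[:,1].reshape(1,-1),1)[0]
            v=cv2.GaussianBlur(v.reshape(1,-1),(9,1),2)[0];e.append((X,sg*r[np.argmax(np.gradient(v))]))
        e=np.array(e);b=least_squares(lambda b:(e[:,1]-b[0]-b[1]*e[:,0])*1000,[sg*.018,0],loss='soft_l1',f_scale=.3).x;print('edge',sg,b[0]*1000,np.degrees(b[1]))
E
python3 - <<'E'
from chk import *
t4=((0.530964,0.193714,0.239966),(0.819597,0.57294,-0.000489,-0.000128));chk(cv2.imread('pics/w4.png'),t4)
o=manip.get_obs();t=(np.array(o['position']),np.array(o['ee_rot']));im=imaging.camera('wrist');cv2.imwrite('pics/w7.png',im);print(o['clock'],*t,yawy(R.from_quat(t[1])));chk(im,t)
E
```

```text
blob n 38 px [274.2 172.7] tool xy @.14 [15.  12.1] extent [4.9 7.2] axis deg from tool y (+ = to tool -x) -25.8
blob n 33 px [259. 185.] tool xy @.14 [ 4.8 -0.1] extent [8.4 1.6] axis deg from tool y (+ = to tool -x) 90.0
edge 1 17.405142755001616 0.2670394365065437
edge -1 -18.242014346673443 -0.7962141394409908
20.5 [0.5307 0.1931 0.2404] [ 0.819   0.5738 -0.0003 -0.0001] -19.96696768088157
blob n 38 px [273.3 171.7] tool xy @.14 [15.7 11.4] extent [5.8 7.2] axis deg from tool y (+ = to tool -x) -30.6
blob n 34 px [263.5 179. ] tool xy @.14 [9.7 3.5] extent [1.7 8.9] axis deg from tool y (+ = to tool -x) 1.9
edge 1 16.86015586200347 -0.9194819754988287
edge -1 -18.789330295330533 -0.8071594546303079
```

The checks agree: the knob is about +0.05 rad from the mark, the ring and tick blob is essentially unchanged, the radio is docked and nothing is being touched. Handing in.

```bash
python3 -c "
from workcell import workorder
print(workorder.hand_in())"
```

```text
the job is handed in; nothing more can be done
None
```

I handed the job in, but it returned no verdict. By my last camera check the radio stands home in the empty charger facing the right way, the volume knob is about 0.05 rad from the mark, the channel ring looks unturned, and the gripper is clear of everything.

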